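Switch on the sinker scale and zero it with the tray on

TASK

Get the bench scale ready for weighing sinkers into the divided tray that stands on its pan. With the fingertips, gently press down the raised end of the rocker switch until it has tipped all the way over and stays so (scale on), and after that press the long bar key right down and let it come back up (zero). Do not press the round or the square key, pick nothing up, leave the tray, the gas canister, the flat clear case and the lead sinker as they stand, and finish with the hand clear.

Things in the scene. Friction and masses are not known exactly. Their poses are not given: they have to be found in the camera images.
- scale: Bench scale fixed to the table, grey, 320 mm (its x) by 260 mm (y); origin under its centre, on the table. x points from the console (robot's side) to the steel pan (186 by 250 mm, centred at x = 65 mm, top 62 mm up), y to the left seen from the robot, z up; turned by up to 0.3 rad.
- console (a point): Middle of the row of four white controls on the scale's dark, flat console (x -156 to -28 mm of the scale, top 40 mm above the table, this point on it). They stand 56 mm apart along y, at -84, -28, 28 and 84 mm from here: rocker switch, round key, long bar key, square key, in an order that changes. A flush display strip lies between row and pan. Axes as the scale's.
- rocker (a joint): Angle of the rocker switch, a flat white plate 54 mm (scale's x) by 26 mm (y), 6 mm thick, pivoted across its middle 50 mm above the table. -0.22 = off: the end away from the robot (towards the pan) stands up; +0.22 = on: that end is fully down. Starts between -0.22 and -0.16. Held by friction (0.015 N m: 1 to 2 N on that end), it stays where it is left.
- rocker_end (a point): Point to press: on the top face of the raised half of the rocker, 20 mm from the pivot towards the pan, about 60 mm above the table when off and 52 mm when on. It moves with the plate, and its axes are those of the scale tilted with the plate.
- bar_key (a joint): How far the long bar key is pressed, m: 0 = up, 0.008 = right down. It slides straight down against a spring. Fixed in place on the console, so only its cap moves. About 1 N starts it, 5 N holds it right down; it springs back when released.
- bar_key_top (a point): Centre of the top face of the long bar key: white cap 46 mm (along the scale's x) by 15 mm (y), top 57 mm above the table and 17 mm above the console when up. Axes as the scale's.
- round_key (a joint): How far the round key is pressed, m: 0 = up, 0.008 = right down. It slides straight down against a spring. Fixed in place on the console, so only its cap moves. Not to be pressed.
- round_key_top (a point): Centre of the top face of the round key: white cap 28 mm across, top 57 mm above the table when up. Same spring as the bar key.
- square_key (a joint): How far the square key is pressed, m: 0 = up, 0.008 = right down. It slides straight down against a spring. Fixed in place on the console, so only its cap moves. Not to be pressed.
- square_key_top (a point): Centre of the top face of the square key: white cap 26 by 26 mm, top 57 mm above the table when up. Same spring as the bar key.
- tray: Loose tan open tray with six compartments, 110 by 150 mm, 38 mm high, walls 3 mm, standing on the scale's pan; origin at the centre of its underside. Leave it where it is.
- canister: Loose dark green gas canister standing on the table to the left of the scale, 98 mm across, 203 mm high with its black cap; origin at the centre of its underside.
- case: Loose flat clear storage case lying on the table to the right of the scale, 200 by 150 mm, 43 mm high; origin at the centre of its underside.
- sinker: Loose lead sinker, pear shaped, 32 mm across and 34 mm high, standing on the table between the robot and the scale; origin at the centre of its underside.
Things that resemble listed ones, but are neither listed nor needed, are in the scene too. Leave any orange, purple or yellow look-alike of the case alone.

How it is judged (in metres and radians):
On the way, in this order (a step that is already met when the one before it is completed fails the run):
1. the rocker switch is tipped over to on (joint above 0.12 rad) (value of joint rocker above 0.12 rad), for 0.1 s.
2. the long bar key is pressed down (5 mm or more of its 8 mm), the rocker staying on (value of joint bar_key above 0.005 m and value of joint rocker above 0.12 rad), for 0.05 s.
At the end, for the whole second after the job is handed in: The rocker is on (above 0.12 rad) and stays there, all three keys are up (within 1.5 mm), and tray, canister, case and sinker stand within 10 mm of where they were, upright (within 0.1 rad) and at rest (value of joint rocker above 0.12 rad and value of joint each of bar_key, round_key, square_key below 0.0015 m and distance of each of tray, canister, case, sinker from where it was at the start of the episode below 0.01 m and angle between each of tray, canister, case, sinker's own z axis and vertical below 0.1 rad and linear speed of each of tray, canister, case, sinker below 0.01 m/s); the robot touches nothing.
It fails at once if the round or the square key is pressed (2 mm or more) (value of joint any of round_key, square_key above 0.002 m).
It fails at once if the bar key is pressed (2 mm or more) while the scale is not yet switched on (value of joint bar_key above 0.002 m and value of joint rocker below 0.1 rad).
It fails at once if a control or the scale is pressed with more than 30 N (contact force between any of the arm, the fingers and rocker above 30 N or contact force between any of the arm, the fingers and bar_key above 30 N or contact force between any of the arm, the fingers and round_key above 30 N or contact force between any of the arm, the fingers and square_key above 30 N or contact force between any of the arm, the fingers and scale above 30 N).
It fails at once if the tray, canister, case or sinker is shifted or lifted by more than 10 mm (distance of any of tray, canister, case, sinker from where it was at the start of the episode above 0.01 m).
It fails at once if the tray, canister, case or sinker is tipped by more than 0.3 rad (angle between any of tray, canister, case, sinker's own z axis and vertical above 0.3 rad).
It also fails if it takes over 42 s, if anything falls off the work surface, if the arm or the gripper's body presses on something with over 40 N, if the wrist force passes 120 N, or if a joint passes its speed limit or range.

ROBOT

A 6-joint arm with a two-finger parallel gripper is mounted at the origin on the work surface. World frame = base frame: x ahead of the robot, y to its left, z up, the work surface at z = 0. Lengths are in mm, angles in rad, forces in N, time in s.
With the tool pointing down it reaches from about 400 to 925 mm from the base axis. Payload 12.5 kg.
Tool frame: the origin (TCP) lies midway between the tips of the shut fingers; the grasp point (between the pads) lies env.grasp_offset behind it (env.grasp_offset is the distance from the TCP to the grasp point, in mm); x points along the fingers, y is the direction in which the jaws open and shut, and the axes are right-handed (so a half turn about x gives the same grasp; the last joint's range is limited). The gripper opens to 95 mm and grips with 3 to 60 N. Pads are 20 mm wide; open, the fingers measure 119 mm over their backs; the gripper's body (75 mm by 180 mm) begins 59 mm behind the grasp point.
Start: joints at [-1.3, 0.491, 1.559, -0, 1.092, -0.106], TCP at [229.99, -581.164, 214.661] pointing down, gripper open.
Joint ranges: [-3.1, 3.1], [-0.84, 2.19], [0.05, 2.79], [-1.13, 4.28], [0.06, 2.93], [-2.69, 2.69]. Speed limits (rad/s): [2.22, 2.22, 2.79, 3.14, 3.14, 3.14].

INTERFACE

Orientations are given as [roll, pitch, yaw] about the fixed x, y, z axes, in that order (R = Rz(yaw) Ry(pitch) Rx(roll)).
In Python, from cell import env gives the robot as it stands.
- The arm moves only by the tool apply_moves, never from a script. Its arguments are lists of equal length, an entry for each row: "offset": the shift along the world's x, y, z in units of 25 mm (1.0 is 25 mm), a list of three; "yaw": the turn about the world's z in units of 6 degrees (1.0 is 6 degrees); "jaw": the closure, from -1 (fully open) to 1 (shut), so that 0 is half open. A call has 1 to 20 rows; each row is the pose to reach, as a shift and turn from the pose measured when the call began; what a row does not reach only later rows make up. A row lasts 1/8 s, in which the tool goes at most 62.5 mm and 10.7 degrees, less where a joint would pass 70% of its speed; a pose out of reach is approached as far as the arm can. A call with a gripper value outside its range is refused whole. The fingers move at their own pace and stop on an object; the grip force is fixed at half the most. Time passes only in rows, so rows that repeat a pose let the fingers close. It gives the time, the measured TCP pose, the force and the opening at its end, in the units of the state.
- env.state(): the state, without advancing time (a new reading comes with each control period).
- env.read_camera(name): name is "scene" or "top" or "wrist"; returns a dict with "frame" (420x560x3 uint8, red, green, blue), "fx", "fy", "cx", "cy" (pixels), "xyz" and "rotation" of the camera in the world; the wrist camera has in their place "hand_eye" (4x4, takes a point from camera to tool coordinates, whose origin is the TCP and whose axes are the tool frame's). Camera axes: x right, y down, z forward; pixel columns grow to the right and rows downward; lengths in mm; the calibration is good to about 2 mm. A picture is of the moment at which its call begins: read the wrist's pose just before it. There is no depth.
- env.job_done(): hands the job in, once; it reports no verdict.
The state is a dict: "t": time; "joints": joint angles; "qvel": joint speeds; "tau": joint torques, N m; "eef_pos": TCP position; "tcp_rot": TCP orientation; "ft_force": force on the tool from outside, world axes, zero at the start; "moment": the same for the moment, N m; "opening": opening from 0.0 (shut) to 1.0 (fully open).
Only numpy, scipy, OpenCV 4.12 (cv2) and the standard library are available. Lean on these libraries where they do the work, as an engineer would, in place of code of your own. Each camera call takes 0.05 s, during which the arm holds its last target.

## Working session

There is one attempt and no reset: what is moved stays moved. The work goes in short steps, Python scripts to look and compute and a tool call to move; the robot and the scene stay as the last step left them, time stands still between calls to the robot, and variables do not carry over. Pictures are saved under pics/ and viewed, and the job is handed in when it is done.

Besides the shell and the picture viewer there is one more tool, called after "Request:" as name(argument=value, ...) on one line, values as JSON. apply_moves: Moves the arm, as the interface text tells. Its arguments: {"type":"object","properties":{"offset":{"type":"array"},"yaw":{"type":"array"},"jaw":{"type":"array"}},"required":["offset","yaw","jaw"]}

```bash
mkdir -p pics
python3 - <<'E'
from cell import env
import cv2,json
print(env.state(), env.grasp_offset)
for n in("scene","top"):
    c=env.read_camera(n); cv2.imwrite(f"pics/{n}0.png",c["frame"][:,:,::-1])
    print(n,{k:v for k,v in c.items() if k!="frame"})
E
```

```text
{'t': 0.0, 'joints': array([-1.29961825e+00,  4.91535049e-01,  1.55948564e+00,  2.33489461e-05,
        1.09171070e+00, -1.05618505e-01]), 'qvel': array([-5.30240054e-04, -6.70463226e-05,  3.70107375e-04, -1.16485594e-03,
       -9.13680271e-04, -6.12865545e-04]), 'tau': array([-2.28414261e-03, -6.12650657e+01, -2.58181071e+01,  6.91893767e-02,
        4.81880084e-02, -1.60014051e-04]), 'eef_pos': array([ 229.9091193 , -580.89234617,  214.06451937]), 'tcp_rot': array([-1.69459786,  1.5696574 ,  1.82378061]), 'ft_force': array([0.99835547, 0.92015811, 0.28934737]), 'moment': array([-0.02505916,  0.02216985, -0.06228655]), 'opening': 1.003149628263951} 18.8
scene {'fx': 390.98633058424593, 'fy': 390.98633058424593, 'cx': 279.4113145612622, 'cy': 205.6797096023535, 'xyz': array([935.37749685, 454.08848336, 926.17582924]), 'rotation': array([-2.48196239,  0.00546275,  2.49228635])}
top {'fx': 432.5319573589741, 'fy': 432.5319573589741, 'cx': 278.2091489822338, 'cy': 207.04264408671912, 'xyz': array([ 441.35189975,  -88.63537762, 1171.13884984]), 'rotation': array([-3.06086822, -0.01319828, -1.59815888])}
```

View pics/scene0.png

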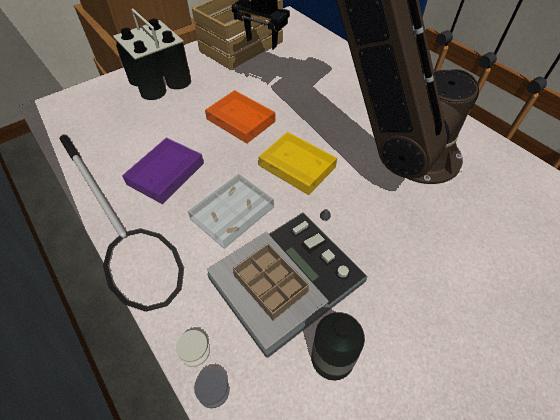

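View pics/top0.png

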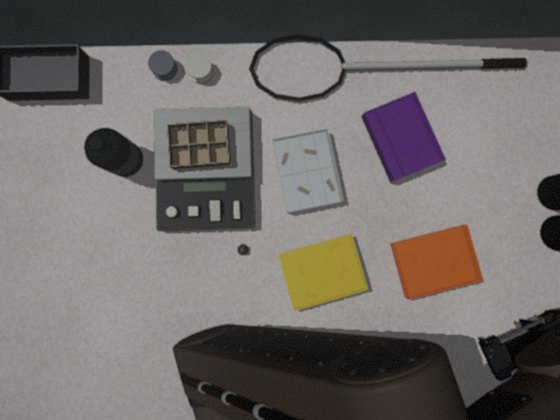

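Run:
```python
import cv2
i=cv2.imread("pics/top0.png"); c=i[100:300,200:400]
cv2.imwrite("pics/topc.png",cv2.resize(c,None,fx=3,fy=3,interpolation=cv2.INTER_CUBIC))
```

```text
(no output)
```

View pics/topc.png

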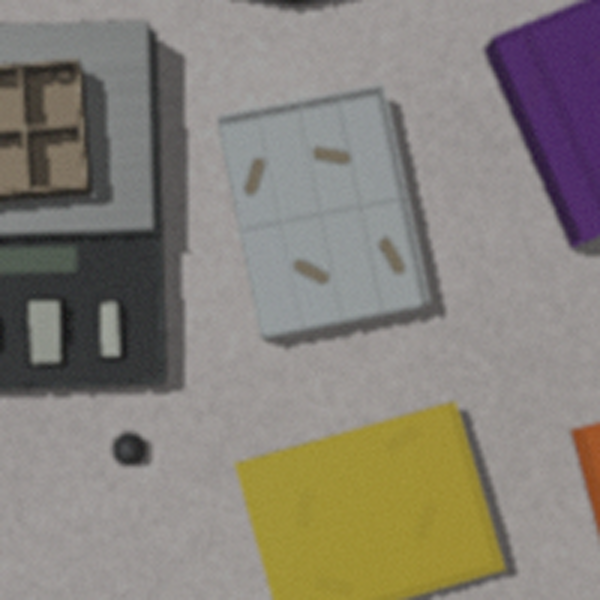

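Run:
```python
import cv2
i=cv2.imread("pics/top0.png"); c=i[100:240,145:265]
cv2.imwrite("pics/topd.png",cv2.resize(c,None,fx=5,fy=4.28,interpolation=cv2.INTER_CUBIC)) if 0 else cv2.imwrite("pics/topd.png",cv2.resize(c[65:],None,fx=6,fy=6,interpolation=cv2.INTER_CUBIC))
```

```text
(no output)
```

View pics/topd.png

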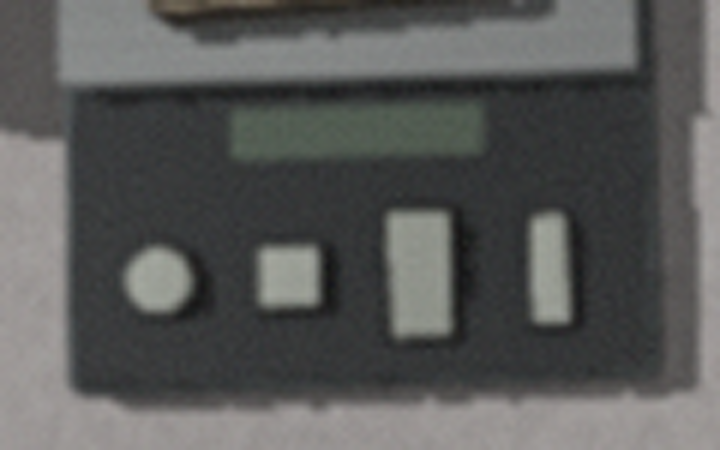

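```bash
cat > h.py <<'E'
import numpy as np
from scipy.spatial.transform import Rotation as R
def ray(c,u,v,z,rot=None,xyz=None):
    M=R.from_euler('xyz',c['rotation']).as_matrix() if rot is None else rot
    o=c['xyz'] if xyz is None else xyz
    d=M@np.array([(u-c['cx'])/c['fx'],(v-c['cy'])/c['fy'],1.]); return o+d*(z-o[2])/d[2]
def wristcam(env):
    s=env.state(); c=env.read_camera('wrist')
    T=np.eye(4);T[:3,:3]=R.from_euler('xyz',s['tcp_rot']).as_matrix();T[:3,3]=s['eef_pos']
    W=T@c['hand_eye']; return s,c,W[:3,:3],W[:3,3]
E
python3 - <<'E'
from cell import env; from h import *
c=env.read_camera('top')
f=lambda u,v:((u+.5)/6-.5+145,(v+.5)/6-.5+165)
P=[]
for n,u,v,z in(('round',159,280,57),('square',290,276,57),('rocker',421,273,53),('bar',551,268,57)):
    p=ray(c,*f(u,v),z);P.append(p);print(n,p.round(1))
d=P[0]-P[3];print(np.arctan2(-d[0],d[1]),np.linalg.norm(d[:2]),np.mean(P,0))
s=env.state();print(R.from_euler('xyz',s['tcp_rot']).as_matrix().round(3))
for n,u,v,z in(('sinker',242,249,25),('canister cap',102,146,203)): print(n,ray(c,u,v,z))
E
```

```text
round [527.4 170.2  57. ]
square [527.7 114.1  57. ]
rocker [527.8  58.5  53. ]
bar [528.2   2.2  57. ]
0.00437025881694697 168.01394311376114 [527.78080245  86.2332711   56.        ]
[[-0.     0.368 -0.93 ]
 [ 0.001 -0.93  -0.368]
 [-1.    -0.001 -0.   ]]
sinker [425.26060522  -7.86892454  25.        ]
canister cap [668.09084258 290.69020984 203.        ]
```

Request:
apply_moves(offset=[[0,0,2],[0.8,2,2],[1.6,4,2],[2.4,6,2],[3.2,8,2],[4,10,2],[4.8,12,2],[5.6,14,2],[6.4,16,2],[7.2,18,2],[8,20,2],[8.8,22,2],[9.6,23.5,2],[10.4,24.8,2],[10.8,24.8,2],[10.8,24.8,2],[10.8,24.8,2],[10.8,24.8,2],[10.8,24.8,2]], yaw=[0,-0.3,-0.6,-0.9,-1.2,-1.5,-1.8,-2.1,-2.4,-2.7,-3,-3.3,-3.6,-3.6,-3.6,-3.6,-3.6,-3.6,-3.6], jaw=[1,1,1,1,1,1,1,1,1,1,1,1,1,1,1,1,1,1,1])

```text
t: 2.52
eef_pos: [499.7, 38.6, 264.3]
tcp_rot: [-1.901, 1.57, 1.24]
ft_force: [-0.2, 0.6, 0.2]
opening: 0.006
```

Run:
```python
from cell import env; from h import *; import cv2
s,c,M,o=wristcam(env)
print(s['t'],s['eef_pos'],s['joints'],s['ft_force'],s['opening']);print(R.from_euler('xyz',s['tcp_rot']).as_matrix().round(3));print(M.round(3),o)
cv2.imwrite("pics/w1.png",c["frame"][:,:,::-1])
```

```text
2.525 [499.74085135  38.57670968 264.34840131] [-5.52570727e-02  2.61464898e-01  1.78736265e+00  9.03193887e-04
  1.09253850e+00  1.51610421e+00] [-0.23871238  0.60202091  0.22835362] 0.005941425945072076
[[ 0.    -0.001 -1.   ]
 [ 0.001 -1.     0.001]
 [-1.    -0.001 -0.   ]]
[[-0.002 -0.958 -0.286]
 [-1.     0.001  0.001]
 [-0.001  0.286 -0.958]] [581.48705534  38.35458631 434.11480794]
```

View pics/w1.png

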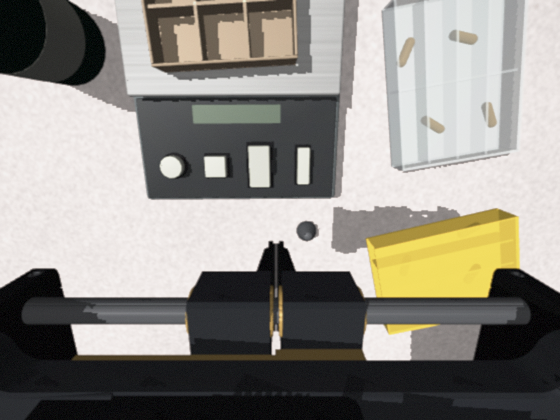

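Run:
```python
import cv2
i=cv2.imread("pics/w1.png"); c=i[130:205,140:350]
cv2.imwrite("pics/w1c.png",cv2.resize(c,None,fx=3.8,fy=3.8,interpolation=cv2.INTER_CUBIC))
```

```text
(no output)
```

View pics/w1c.png

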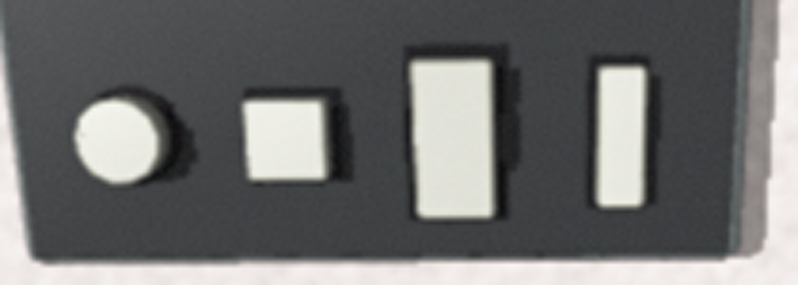

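Run:
```python
from cell import env; from h import *
s,c,M,o=wristcam(env)
f=lambda u,v:((u+.5)/3.8-.5+140,(v+.5)/3.8-.5+130)
for n,u,v,z in(('round',118,140,57),('square',285,140,57),('rock top',452,58,59),('rock bot',453,218,47),('bar top',622,65,57),('bar bot',619,207,57),('bar',621,136,57)):
    print(n,ray(c,*f(u,v),z,M,o).round(1))
u,v=306.5,231; print('sinker',ray(c,u,v,17,M,o).round(1))
```

```text
round [528.2 171.2  57. ]
square [528.1 115.7  57. ]
rock top [554.8  59.7  59. ]
rock bot [499.6  61.   47. ]
bar top [552.4   4.5  57. ]
bar bot [505.4   4.3  57. ]
bar [529.3   4.2  57. ]
sinker [426.5  -7.   17. ]
```

Request:
apply_moves(offset=[[1,0.42,-1],[2.09,0.84,-2],[2.09,0.84,-3.5],[2.09,0.84,-5],[2.09,0.84,-6.3],[2.09,0.84,-7.2],[2.09,0.84,-7.57],[2.09,0.84,-7.57],[2.09,0.84,-7.57],[2.09,0.84,-7.57]], yaw=[0,0,0,0,0,0,0,0,0,0], jaw=[1,1,1,1,1,1,1,1,1,1])

```text
t: 3.88
eef_pos: [552.5, 59.8, 75.9]
tcp_rot: [-2.71, 1.569, 0.431]
ft_force: [1.0, -0.9, 1.0]
opening: 0.003
```

Run:
```python
from cell import env; from h import *; import cv2
s,c,M,o=wristcam(env);print(s['t'],s['eef_pos'],s['ft_force'])
cv2.imwrite("pics/w2.png",c["frame"][:,:,::-1])
d=env.read_camera('scene')['frame'][:,:,::-1];cv2.imwrite("pics/s2.png",cv2.resize(d[190:340,220:380],None,fx=4,fy=4,interpolation=cv2.INTER_CUBIC))
```

```text
3.875 [552.46479547  59.77996437  75.9135215 ] [ 1.02549154 -0.91727542  1.03759715]
```

View pics/w2.png

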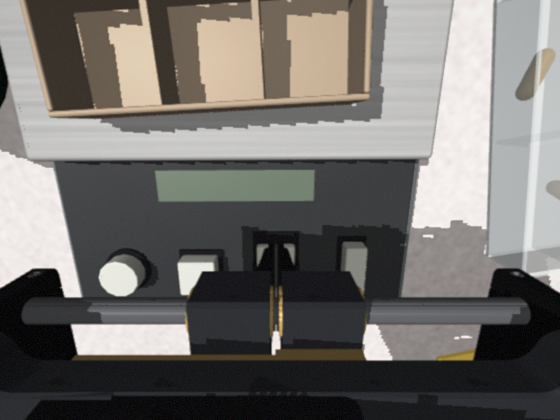

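View pics/s2.png

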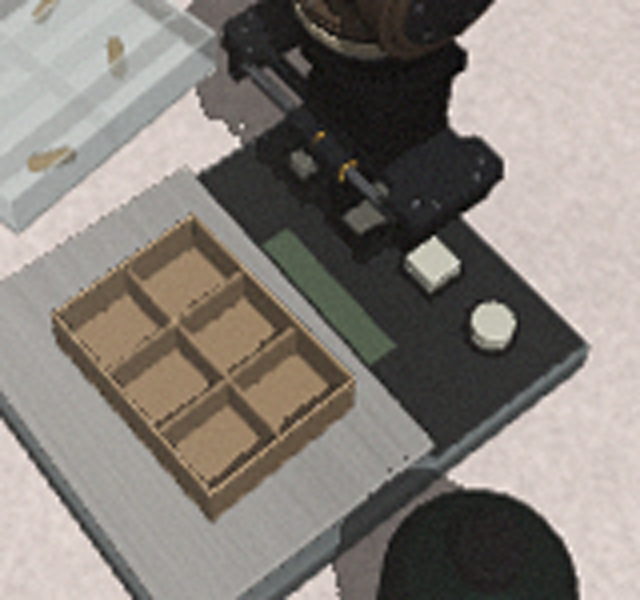

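The wrist view shows the fingertip in the middle of the rocker's far half, around (275,250). The round and square keys stand free at left, and the tray is clear.

Request:
apply_moves(offset=[[0,0,-0.2],[0,0,-0.4],[0,0,-0.5],[0,0,-0.6],[0,0,-0.68],[0,0,-0.76],[0,0,-0.76]], yaw=[0,0,0,0,0,0,0], jaw=[1,1,1,1,1,1,1])

```text
t: 4.85
eef_pos: [552.1, 59.8, 56.5]
tcp_rot: [-2.372, 1.57, 0.769]
ft_force: [0.2, -0.3, 0.4]
opening: 0.002
```

Request:
apply_moves(offset=[[0,0,-0.04],[0,0,-0.08],[0,0,-0.12],[0,0,-0.12]], yaw=[0,0,0,0], jaw=[1,1,1,1])

```text
t: 5.35
eef_pos: [552.3, 59.8, 53.5]
tcp_rot: [-2.525, 1.569, 0.616]
ft_force: [1.5, 0.2, 1.9]
opening: 0.007
```

Run:
```python
from cell import env; from h import *; import cv2
s,c,M,o=wristcam(env);print(s['t'],s['eef_pos'],s['ft_force'])
cv2.imwrite("pics/w3.png",cv2.resize(c["frame"][200:300,200:380,::-1],None,fx=4,fy=4))
```

```text
5.35 [552.28971438  59.77961648  53.51159139] [1.52003295 0.17820564 1.90559365]
```

View pics/w3.png

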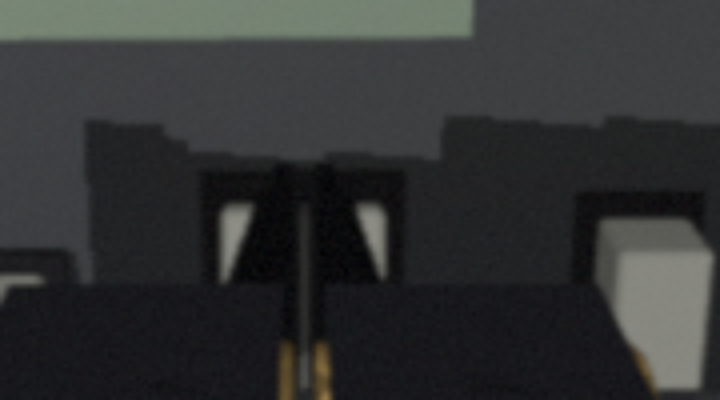

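The rocker's end is moving down with the tip (end face no longer visible); I continue in small steps.

Request:
apply_moves(offset=[[0,0,-0.04],[0,0,-0.06],[0,0,-0.06]], yaw=[0,0,0], jaw=[1,1,1])

```text
t: 5.78
eef_pos: [552.4, 59.8, 52.7]
tcp_rot: [-2.739, 1.569, 0.402]
ft_force: [1.8, 0.3, 9.5]
opening: 0.002
```

The force rose to 9.5 N at z 52.7, which is where I predicted the end stop. I lift off and look.

Request:
apply_moves(offset=[[0,0,0.5],[0,0,1.5],[0,0,3],[-1,0,4],[-2,-1,5],[-2.5,-1,6],[-2.5,-1,6],[-2.5,-1,6]], yaw=[0,0,0,0,0,0,0,0], jaw=[1,1,1,1,1,1,1,1])

```text
t: 6.78
eef_pos: [489.9, 34.9, 202.3]
tcp_rot: [-2.559, 1.569, 0.582]
ft_force: [0.6, 0.3, 0.9]
opening: 0.007
```

Run:
```python
from cell import env; from h import *; import cv2
s,c,M,o=wristcam(env);print(s['t'],s['eef_pos'],s['ft_force'],M.tolist(),o)
i=c["frame"][:,:,::-1];cv2.imwrite("pics/w4.png",i)
cv2.imwrite("pics/w4c.png",cv2.resize(i[140:230,110:330],None,fx=3.6,fy=3.6,interpolation=cv2.INTER_CUBIC))
```

```text
6.775 [489.87087862  34.88009831 202.27142907] [0.63242266 0.31455931 0.85663392] [[-0.0010317135198570468, -0.9583586821448156, -0.2855653549099802], [-0.9999992956756576, 0.0008212109559424062, 0.0008568901636314491], [-0.0005866987298710559, 0.28556603784451656, -0.9583588544039138]] [571.45618454  34.69901308 372.11453225]
```

View pics/w4.png

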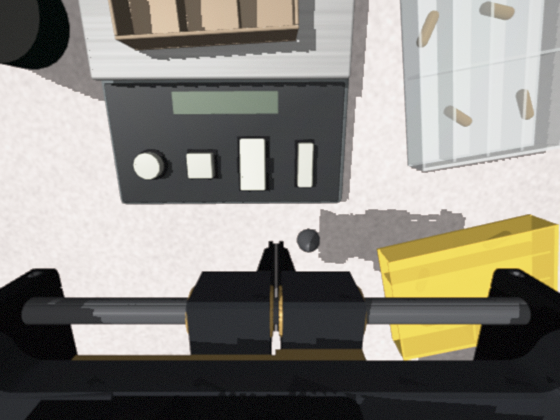

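View pics/w4c.png

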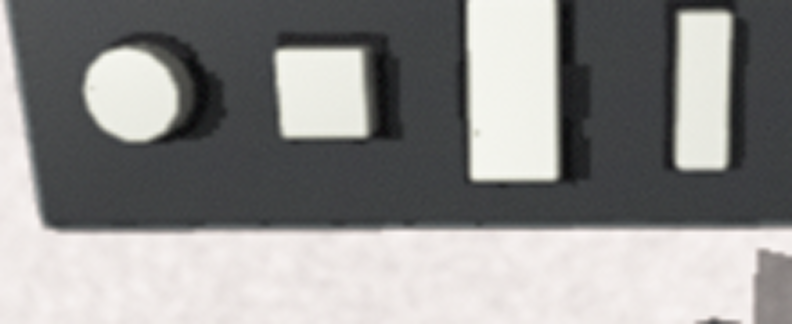

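Run:
```python
import cv2
i=cv2.imread("pics/w4.png")
cv2.imwrite("pics/w4d.png",cv2.resize(i[125:200,225:330],None,fx=7,fy=7,interpolation=cv2.INTER_CUBIC))
from cell import env; from h import *
s,c,M,o=wristcam(env)
for q in(-.22,0.12,.22):
  for x in(27,-27):
    p=np.array([528+x*np.cos(q)+6*np.sin(q),59.6,50+6*np.cos(q)-x*np.sin(q)])
    for dy in(-13,13):
      d=M.T@(p+[0,dy,0]-o);print(q,x,dy,(c['fx']*d[0]/d[2]+c['cx']).round(1),(c['fy']*d[1]/d[2]+c['cy']).round(1))
```

```text
-0.22 27 -13 264.1 141.4
-0.22 27 13 238.5 141.4
-0.22 -27 -13 265.1 189.8
-0.22 -27 13 241.5 189.8
0.12 27 -13 264.4 138.4
0.12 27 13 239.4 138.4
0.12 -27 -13 264.8 190.3
0.12 -27 13 240.5 190.3
0.22 27 -13 264.5 138.1
0.22 27 13 239.7 138.2
0.22 -27 -13 264.7 189.8
0.22 -27 13 240.2 189.8
```

View pics/w4d.png

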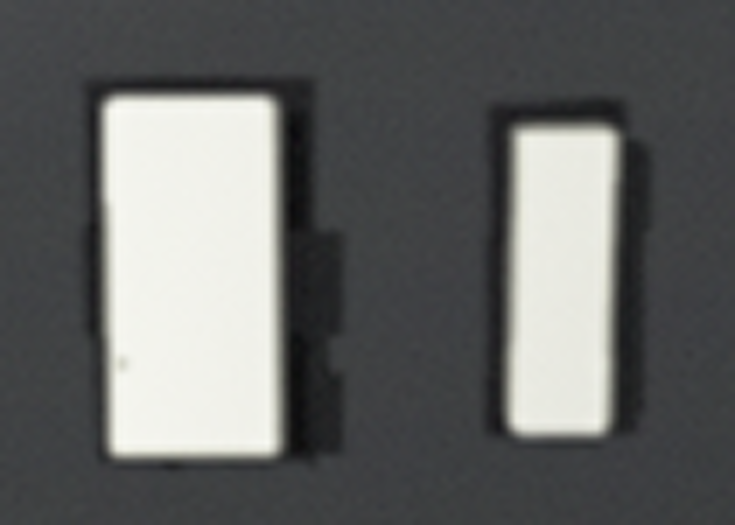

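Far edge at v=138.4 and near edge at 190.4, so the plate spans 52 px. The on model gives 51.6–51.9 and the off model 48.4, so the rocker is on. Next is the bar key, at about (529, 3.5).

Request:
apply_moves(offset=[[0.5,-0.5,-0.5],[1.2,-1,-1.5],[1.56,-1.26,-3],[1.56,-1.26,-4.5],[1.56,-1.26,-5.2],[1.56,-1.26,-5.5],[1.56,-1.26,-5.5],[1.56,-1.26,-5.5]], yaw=[0,0,0,0,0,0,0,0], jaw=[1,1,1,1,1,1,1,1])

```text
t: 7.88
eef_pos: [529.3, 3.3, 64.7]
tcp_rot: [-2.497, 1.57, 0.644]
ft_force: [0.1, 0.1, 0.5]
opening: 0.002
```

Run:
```python
from cell import env; from h import *; import cv2
s,c,M,o=wristcam(env);print(s['t'],s['eef_pos'],s['ft_force'])
cv2.imwrite("pics/w5.png",c["frame"][:,:,::-1])
```

```text
7.875 [529.29587667   3.28603214  64.72300402] [0.06735071 0.12824107 0.50518582]
```

View pics/w5.png

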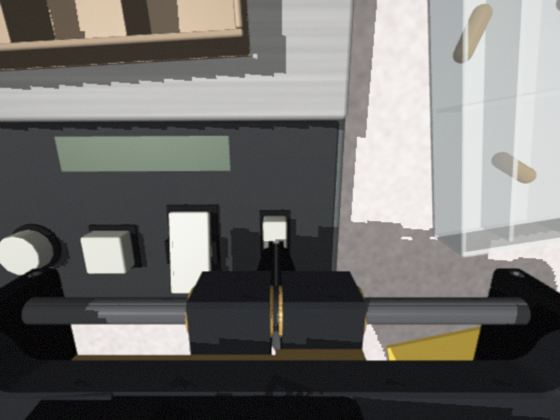

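The fingers stand above the bar key's middle (275,235), with the rocker clear at left. I press down to about z 49.5.

Request:
apply_moves(offset=[[0,0,-0.2],[0,0,-0.32],[0,0,-0.4],[0,0,-0.48],[0,0,-0.54],[0,0,-0.6],[0,0,-0.6],[0,0,-0.6]], yaw=[0,0,0,0,0,0,0,0], jaw=[1,1,1,1,1,1,1,1])

```text
t: 8.93
eef_pos: [529.4, 3.3, 50.0]
tcp_rot: [-2.743, 1.569, 0.398]
ft_force: [-0.4, 0.5, 4.7]
opening: 0.002
```

Request:
apply_moves(offset=[[0,0,-0.04],[0,0,-0.07],[0,0,-0.07]], yaw=[0,0,0], jaw=[1,1,1])

```text
t: 9.3
eef_pos: [529.5, 3.4, 49.0]
tcp_rot: [-2.871, 1.569, 0.27]
ft_force: [-2.6, 0.8, 15.4]
opening: 0.005
```

The key is at its stop: z 49.0, 15 N. I release it, rise straight up and look.

Request:
apply_moves(offset=[[0,0,0.2],[0,0,0.6],[0,0,1.5],[0,0,3],[-1,1,4.5],[-1.6,1.26,6],[-1.6,1.26,6.1],[-1.6,1.26,6.1],[-1.6,1.26,6.1]], yaw=[0,0,0,0,0,0,0,0,0], jaw=[1,1,1,1,1,1,1,1,1])

```text
t: 10.42
eef_pos: [489.3, 34.6, 200.4]
tcp_rot: [-1.883, 1.57, 1.258]
ft_force: [-0.5, 0.3, 0.2]
opening: 0.005
```

Run:
```python
from cell import env; from h import *; import cv2
s,c,M,o=wristcam(env);print(s['t'],s['eef_pos'],s['ft_force'])
i=c["frame"][:,:,::-1]
cv2.imwrite("pics/w6.png",i)
cv2.imwrite("pics/w6d.png",cv2.resize(i[125:200,225:330],None,fx=7,fy=7,interpolation=cv2.INTER_CUBIC))
cv2.imwrite("pics/s6.png",env.read_camera('scene')['frame'][:,:,::-1])
```

```text
10.425 [489.34155923  34.58776511 200.41650487] [-0.50086713  0.34643501  0.24521073]
```

View pics/w6d.png

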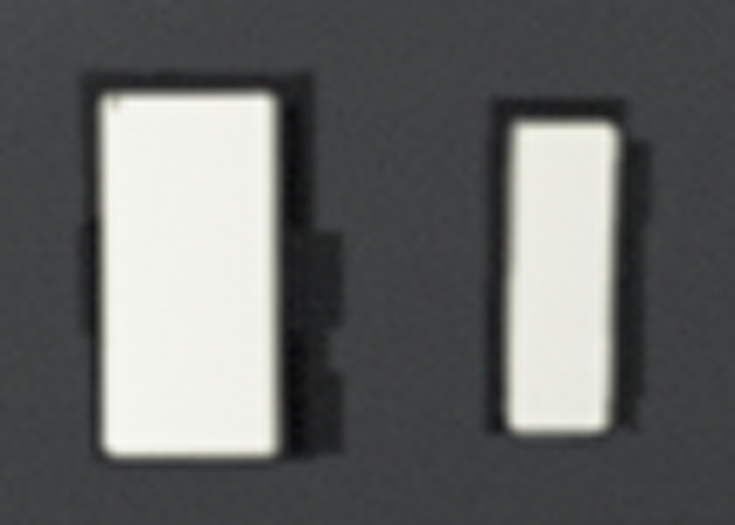

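View pics/w6.png

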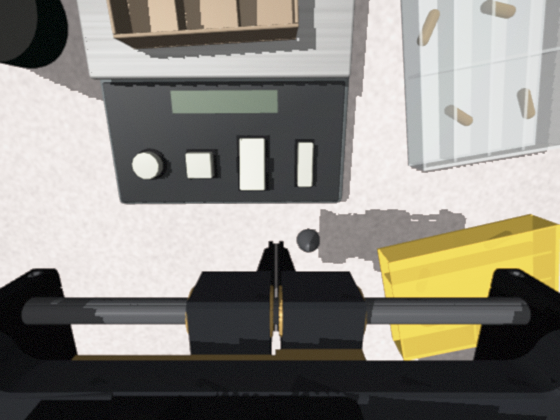

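View pics/s6.png

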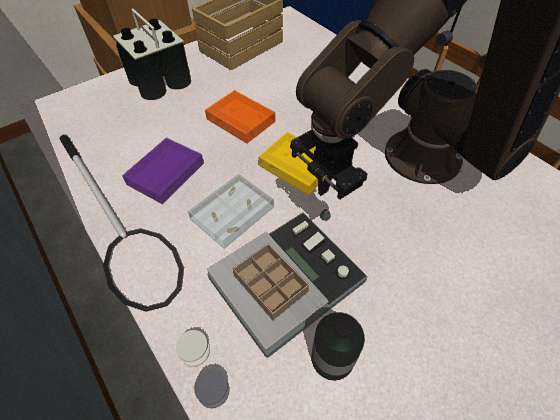

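The rocker is still tipped over, with the plate at v 138–190. The bar key's cap is back up at its earlier size. The tray, canister, case and sinker are where they were, and the hand is clear.

```bash
python3 -c "
from cell import env
print(env.job_done(), env.state()['t'])"
```

```text
the job is handed in; nothing more can be done
the job is handed in; nothing more can be done
```

The scale is switched on and zeroed, and I handed the job in at about 10.5 s of the 42 s allowed. No verdict was reported back.

- **Rocker:** I pressed the end nearest the pan with the shut fingertips until it met its stop (9.5 N at z 52.7 mm). Afterwards the plate spanned 52 px in the wrist view. That matches "on" (51.6–51.9 px predicted), not "off" (48.4 px). The picture could not separate a part tip of 0.12 rad from a full 0.22 rad, so "all the way over" rests on the force rise at the stop.
- **Bar key:** I pressed it to its stop (z 49.0 mm, about 15 N) and let go. Its cap is back up at the same size in the picture.
- **Everything else:** By eye, the round and square keys look untouched. The tray, canister, case and sinker look unmoved. The hand is clear at z 200 mm with about 0 N on it. No check failed or disagreed.

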